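Zero the olive-wood spice mill's burrs and back off two notches

ROBOT

A 7-joint arm with a two-finger parallel gripper is mounted at the origin on the work surface. World frame = base frame: x ahead of the robot, y to its left, z up, the work surface at z = 0. Lengths are in m, angles in rad, forces in N, time in s.
With the tool pointing down it reaches from about 0.35 to 0.9 m from the base axis. Payload 19.9 kg.
Tool frame: the origin (TCP) lies between the finger pads; the fingertips stand 19 mm ahead of it and the grasp point (between the pads) is the TCP; z points along the fingers, y is the direction in which the jaws open and shut (so a half turn about z gives the same grasp; the last joint's range is limited). The gripper opens to 94 mm and grips with 3 to 60 N. Pads are 16 mm wide; open, the fingers measure 119 mm over their backs; the gripper's body (75 mm by 177 mm) begins 78 mm behind the grasp point.
Start: joints at [1.256, 0.417, -0.01, 1.614, 0.005, 1.111, -0.053], TCP at [0.169, -0.602, 0.224] pointing down, gripper open.
Joint ranges: [-2.81, 2.81], [-0.39, 2.02], [-1.27, 1.25], [0.06, 2.57], [-1.19, 4.33], [0.19, 2], [-2.82, 2.82]. Speed limits (rad/s): [1.89, 1.89, 2.39, 2.39, 3.01, 3.01, 3.01].

INTERFACE

Orientations are given as a 3x3 rotation matrix whose columns are the frame's x, y, z axes.
In Python, from rig import robot gives the robot as it stands. Calls block until the motion is done:
- robot.move_ptp(position, orientation): joint-space move of the TCP to a pose.
- robot.move_linear(position, velocity=0.15, frame=None, threshold=None): straight line of the TCP; frame=None keeps the orientation; velocity is the mean speed in m/s. With threshold (N) it stops when the force on the tool has changed by that much, and returns True; else False.
- robot.goto_joints(angles): joint-space move.
- robot.gripper_to(opening): finger opening in m; the grip force is fixed at half the most; returns when the fingers have stopped.
- robot.pause(seconds).
- robot.ik(position, orientation): joint angles nearest the present ones, or None.
- robot.get_state(): the state.
- robot.grab_frame(name): name is "side" or "top" or "wrist"; returns the picture (400x640x3 uint8, red, green, blue); there is no depth.
- robot.camera_info(name): a dict with "fx", "fy", "cx", "cy" (pixels), "dist" ([k1, k2, p1, p2, k3] as OpenCV has them; the pictures are not rectified), "rvec" (rotation vector, rad) and "tvec" (3), from world to camera coordinates, as OpenCV has them. Camera axes: x right, y down, z forward; pixel columns grow to the right and rows downward; lengths in m; the calibration is good to about 2 mm. A picture is of the moment at which its call begins: read the wrist's pose just before it. camera_info takes no time and is no camera call; for the wrist camera it gives the pose at the moment of the call.
A pose or a line that the arm cannot do raises robot.PlanningError and nothing moves.
- robot.sign_off(): hands the job in, once; it reports no verdict.
The state is a dict: "time": time; "qpos": joint angles; "joint_vel": joint speeds; "effort": joint torques, N m; "ee_pos": TCP position; "tool_rot": TCP orientation; "force": force on the tool from outside, world axes, zero at the start; "moment": the same for the moment, N m; "opening": finger opening in m.
Only numpy, scipy, OpenCV 4.12 (cv2) and the standard library are available. Lean on these libraries where they do the work, as an engineer would, in place of code of your own. Each camera call takes 0.05 s, during which the arm holds its last target. There are 200 camera calls.

TASK

Reset the grind of the pale olive-wood spice mill: turn the aluminium adjustment ring on its top clockwise (seen from above) to its stop at the red stud, where the burrs touch, then back it off counter-clockwise two notches (60 degrees) and let go. Leave the dark-wood mill's brass ring at its present setting, and do not knock the lidded lemon jar out of its place.

Things in the scene. Friction and masses are not known exactly. Their poses are not given: they have to be found in the camera images.
- olive_ring (a joint): Setting of the aluminium ring on the pale olive-wood mill, rad: 0 = hard stop, burrs touch (red pointer at the big red stud); grows counter-clockwise from above as it is backed off. One notch = 0.524 (30 degrees), marked by small black studs on the collar at 1 to 4 notches (marks only, no felt click). Far stop 2.2. Turns about the mill's vertical axis, friction 0.12 N m, stays where left.
- olive_grip (a point): Grip point on that ring's axis, 188 mm above the ledge: 12 mm below the top of an upright bar 56 long, 14 thick, 36 mm high, on a 62 mm disc (disc top at 164 mm). x along the bar to its red-striped pointer end, y across its thickness, z up; turns with the ring. Mill screwed down: 110 mm square foot, 84 mm wide pale collar at 150 mm, side crank well below it.
- dark_pointer (a point): Bystander: red-striped end of the bar of the brass ring on the dark-wood mill, 28 mm from that ring's axis, 188 mm above the ledge; x outwards along the bar. The dark mill has the same shape and size as the olive-wood one; either may stand left or right.
- lemon_jar: Bystander: round blue ceramic jar with a white knobbed lid, 100 mm across, 132 mm tall, loose (0.8 kg), standing beyond the mills; origin at the centre of its underside, z up.

How it is judged:
On the way:
1. the olive-wood mill's ring is turned clockwise to its stop, burrs touching (within 10 degrees) (value of joint olive_ring below 0.175 rad), for 0.1 s.
At the end, for the whole second after the job is handed in: After having been at its stop, the olive-wood mill's ring stands still two notches (60 degrees, 12 either way) back from the stop; the dark mill's pointer is within 10 mm and the lemon jar within 30 mm of where it was (value of joint olive_ring between 0.837 and 1.257 rad and velocity of joint olive_ring between -0.05 and 0.05 rad/s and distance of dark_pointer from where it was at the start of the episode below 0.01 m and distance of lemon_jar from where it was at the start of the episode below 0.03 m); the robot touches nothing.
It fails at once if the dark-wood mill's ring is turned (its pointer moves 10 mm, about 20 degrees) (distance of dark_pointer from where it was at the start of the episode above 0.01 m).
It fails at once if the lemon jar is knocked 30 mm out of its place (distance of lemon_jar from where it was at the start of the episode above 0.03 m).
It fails at once if the lemon jar is tipped over 30 degrees (angle between lemon_jar's own z axis and vertical above 0.52 rad).
It also fails if it takes over 32 s, if anything falls off the work surface, if the arm or the gripper's body presses on something with over 40 N, if the wrist force passes 120 N, or if a joint passes its speed limit or range.

## Working session

There is one attempt and no reset: what is moved stays moved. The work goes in short steps, each a Python script; the robot and the scene stay as the last script left them, time stands still between calls to the robot, and variables do not carry over. Pictures are saved under pics/ and viewed, about 8 in all and at most 12, crops included, and the job is handed in when it is done.

```bash
ls; mkdir -p pics; python3 - <<'E'
from rig import robot
import cv2,numpy as np
for n in ("side","top"):
    f=robot.grab_frame(n); cv2.imwrite(f"pics/{n}0.png",f[:,:,::-1])
    c=robot.camera_info(n); R=cv2.Rodrigues(np.array(c["rvec"],float))[0]
    print(n,c["fx"],c["dist"],(-R.T@np.array(c["tvec"]).ravel()).round(3),R.round(2).tolist())
s=robot.get_state();print(s["time"],s["opening"],np.round(s["tool_rot"],2).tolist())
E
```

```text
pics
side 477.4359892444769 [-0.00099338  0.          0.          0.          0.        ] [0.465 0.646 0.612] [[-0.95, -0.3, 0.02], [-0.19, 0.54, -0.82], [0.24, -0.78, -0.57]]
top 427.0601162138458 [-0.11665  0.       0.       0.       0.     ] [0.474 0.012 0.951] [[-0.07, -1.0, 0.01], [-0.97, 0.07, -0.23], [0.23, -0.02, -0.97]]
0.1 0.09419075942677119 [[0.96, 0.27, -0.0], [0.27, -0.96, 0.0], [-0.0, -0.0, -1.0]]
```

View pics/side0.png

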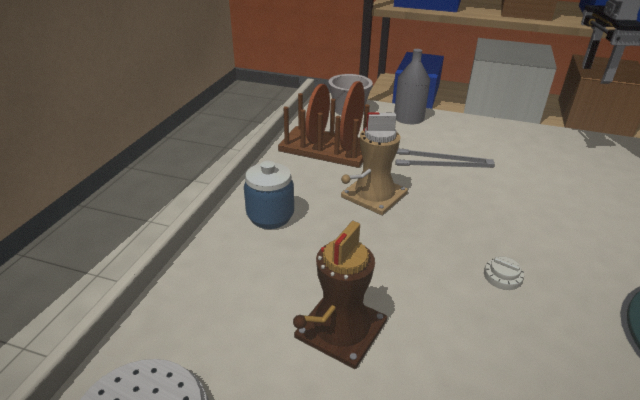

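View pics/top0.png

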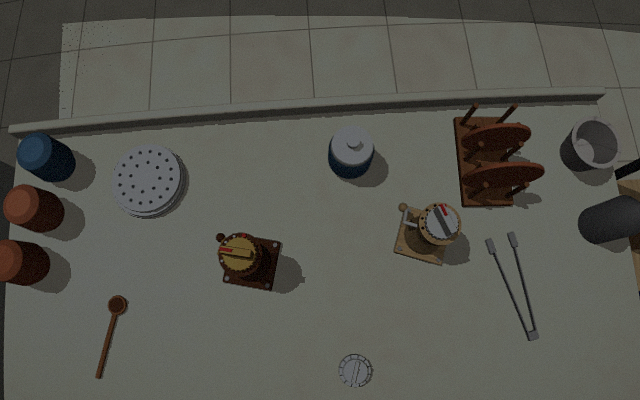

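Side view: the olive mill is at about (378,165) with its ring at (381,127), the dark mill at (345,300) and the jar at (270,195). Top view: olive ring about (440,222), dark ring about (240,255), jar about (351,153). I'll zoom in on the olive ring.

```bash
python3 - <<'E'
import cv2,numpy as np
a=cv2.imread("pics/top0.png")[190:270,390:470]; b=cv2.imread("pics/side0.png")[105:155,350:410]
a=cv2.resize(np.clip(a*1.5,0,255).astype('uint8'),(400,400),interpolation=cv2.INTER_CUBIC)
b=cv2.resize(b,(400,333),interpolation=cv2.INTER_CUBIC)
b=cv2.copyMakeBorder(b,0,67,0,0,cv2.BORDER_CONSTANT)
cv2.imwrite("pics/z0.png",np.hstack([a,b]))
E
```

```text
(no output)
```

View pics/z0.png

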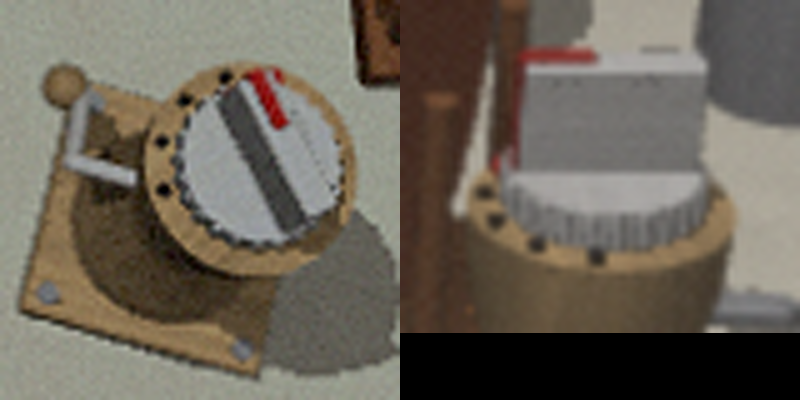

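The zoom shows the bar with its red pointer end at crop (258,75), black studs at (226,76), (186,100), (163,141) and (163,189), and the red stud at about (272,72). The ring is roughly 40° backed off. I'll cast rays for a first fix and check where the wrist camera sits.

```bash
cat > h.py <<'E'
import cv2,numpy as np
from rig import robot
def ray(c,px):
    K=np.array([[c["fx"],0,c["cx"]],[0,c["fy"],c["cy"]],[0,0,1]]);R=cv2.Rodrigues(np.array(c["rvec"],float))[0]
    u=cv2.undistortPoints(np.array(px,float).reshape(-1,1,2),K,np.array(c["dist"],float)).reshape(-1,2)
    return -R.T@np.array(c["tvec"],float).ravel(),np.c_[u,np.ones(len(u))]@R
def onz(c,px,z):
    o,d=ray(c,px);return o+d*((z-o[2])/d[:,2])[:,None]
def proj(c,P):
    K=np.array([[c["fx"],0,c["cx"]],[0,c["fy"],c["cy"]],[0,0,1]])
    return cv2.projectPoints(np.array(P,float).reshape(-1,1,3),np.array(c["rvec"],float),np.array(c["tvec"],float),K,np.array(c["dist"],float))[0].reshape(-1,2)
def rot(a): # tool down, jaw (y) direction at angle a
    y=np.array([np.cos(a),np.sin(a),0]);z=np.array([0,0,-1.]);return np.c_[np.cross(y,z),y,z]
E
python3 - <<'E'
from h import *
c=robot.camera_info("top"); s=robot.camera_info("side")
T=lambda p:np.array(p)/5+[390,190]
S=lambda p:(np.array(p)-[400,0])*60/400+[350,105]
st=onz(c,T([(226,76),(186,100),(163,141),(163,189)]),.15)
A=np.c_[2*st[:,:2],np.ones(4)];x=np.linalg.lstsq(A,(st[:,:2]**2).sum(1),rcond=None)[0];print("circ",x[:2],np.sqrt(x[2]+x[:2]@x[:2]))
col=onz(c,T([(250,168)]),.15)[0];print("collar ctr",col)
print("side stud",onz(s,S([(485,192),(497,220),(537,243),(597,257)]),.15).round(4).tolist());print(st.round(4).tolist())
print("stud ang",np.degrees(np.arctan2(*(st[:,:2]-col[:2]).T[::-1])))
print("bar top top-cam",onz(c,T([(240,80),(305,215),(258,76),(283,125)]),.2).round(4).tolist())
print("bar top side",onz(s,S([(522,70),(705,70),(522,52),(680,50)]),.2).round(4).tolist())
w=robot.camera_info("wrist");q=robot.get_state();o,d=ray(w,[(w["cx"],w["cy"])])
print("cam in tool",q["tool_rot"].T@(o-q["ee_pos"]) ,q["tool_rot"].T@d[0],w["fx"])
print("jar",onz(c,[(354,143)],.132), "rack", onz(c,[(515,105),(543,172),(497,125)],.15).tolist())
E
```

```text
circ [ 0.60674643 -0.2362643 ] 0.038690138642522943
collar ctr [ 0.60778472 -0.23285799  0.15      ]
side stud [[0.645, -0.2281, 0.15], [0.6372, -0.2114, 0.15], [0.6222, -0.201, 0.15], [0.6032, -0.1984, 0.15]]
[[0.6446, -0.2283, 0.15], [0.6363, -0.2113, 0.15], [0.6208, -0.2002, 0.15], [0.6022, -0.1979, 0.15]]
stud ang [ 7.04416575 37.15175278 68.21926972 99.0999375 ]
bar top top-cam [[0.6321, -0.2183, 0.2], [0.5808, -0.2354, 0.2], [0.6331, -0.2252, 0.2], [0.6143, -0.2319, 0.2]]
bar top side [[0.6335, -0.2134, 0.2], [0.5817, -0.2319, 0.2], [0.6363, -0.2256, 0.2], [0.5914, -0.2432, 0.2]]
cam in tool [ 6.97364735e-02  4.86296167e-05 -1.60738274e-01] [-2.40778849e-01 -4.86608414e-04  9.70579883e-01] 337.37377547956385
jar [[ 0.79019365 -0.08405646  0.132     ]] rack [[0.8483989691522886, -0.43233136912501363, 0.15000000000000002], [0.6974764379282312, -0.46345581474957553, 0.15000000000000002], [0.8047958569652073, -0.3834020327228975, 0.15000000000000002]]
```

```bash
python3 - <<'E'
from h import *
st=robot.get_state(); p=np.array(st["ee_pos"]); 
robot.move_linear([p[0],p[1],.34],velocity=.25)
robot.move_ptp([.57,-.24,.32],rot(np.radians(-71)))
c=robot.camera_info("wrist"); f=robot.grab_frame("wrist")
cv2.imwrite("pics/w0.png",f[:,:,::-1])
s=robot.get_state();print(s["time"],np.round(s["qpos"],3),np.round(s["ee_pos"],4))
print(proj(c,[[.608,-.233,.2],[.608,-.233,.15]]).round(1))
q=robot.ik([.608,-.233,.188],rot(np.radians(-71)));print(q)
E
```

```text
2.7083 [ 0.589  0.353 -0.316  1.501  0.112  1.305 -0.98 ] [ 0.5696 -0.2412  0.32  ]
[[320.1 157.3]
 [319.3 151.7]]
[ 0.5382565   0.51546851 -0.30622544  1.5704004   0.16912853  1.08188451
 -1.04940401]
```

View pics/w0.png

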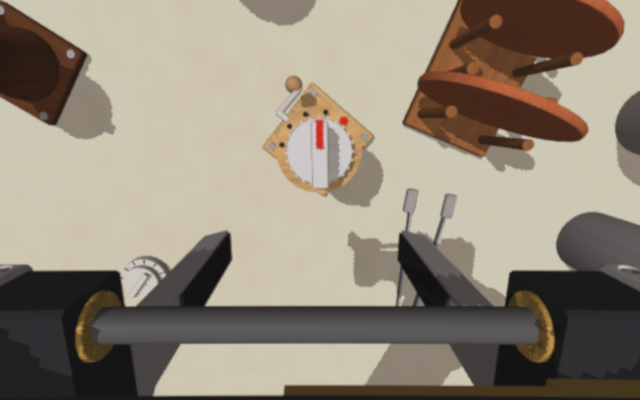

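Wrist view: the bar stands nearly upright in the picture with its top from (320,121) to (320,188), centre about (320,154). The red stud is at (344,121), and black studs run anticlockwise from (326,112) to (282,145). I'll refine with masks.

```bash
python3 - <<'E'
from h import *
f=cv2.imread("pics/w0.png"); c=robot.camera_info("wrist")
b,g,r=[f[:,:,i].astype(int) for i in range(3)]
red=((r>130)&(g<70)&(b<70)).astype('uint8'); red[:, :260]=0; red[:,370:]=0; red[210:]=0; red[:95]=0
n,l,s,ce=cv2.connectedComponentsWithStats(red)
for i in range(1,n):
    if s[i,4]>8: print("red",s[i],ce[i].round(2))
big=max(range(1,n),key=lambda i:s[i,4]); pts=np.argwhere(l==big)[:,::-1].astype(float)
P=onz(c,pts,.2)[:,:2]; m=P.mean(0); w,v=np.linalg.eigh(np.cov((P-m).T)); d=v[:,1]*np.sign(v[0,1])
print("stripe ctr",m,"dir deg",np.degrees(np.arctan2(d[1],d[0])),"len/wid",np.ptp((P-m)@v,axis=0))
blk=((f.max(2)<60)).astype('uint8'); n,l,s,ce=cv2.connectedComponentsWithStats(blk)
K=[ce[i] for i in range(1,n) if 6<s[i,4]<80 and 260<ce[i][0]<370 and 95<ce[i][1]<200]; print("blk",np.round(K,1).tolist())
rs=[ce[i] for i in range(1,len(ce)) if 0]
print(onz(c,K,.152)[:,:2].round(4).tolist(), "stud", onz(c,[(344,121)],.153)[0].round(4))
# light bar top row profile
print("rows",[(y,int(f[y,305:340].mean(1).argmax())) for y in ()])
z=cv2.resize(f[100:200,270:370],(600,600),interpolation=cv2.INTER_CUBIC);cv2.imwrite("pics/w0z.png",z)
E
```

```text
red [341 118   6   6  33] [343.42 120.42]
red [317 121   6  27 138] [319.1  134.17]
stripe ctr [ 0.62550358 -0.22599951] dir deg 20.089432578646047 len/wid [0.0041706  0.02082227]
blk []Traceback (most recent call last):
  File "<stdin>", line 14, in <module>
  File "h.py", line 8, in onz
    o,d=ray(c,px);return o+d*((z-o[2])/d[:,2])[:,None]
        ~~~^^^^^^
  File "h.py", line 5, in ray
    u=cv2.undistortPoints(np.array(px,float).reshape(-1,1,2),K,np.array(c["dist"],float)).reshape(-1,2)
      ~~~~~~~~~~~~~~~~~~~^^^^^^^^^^^^^^^^^^^^^^^^^^^^^^^^^^^^^^^^^^^^^^^^^^^^^^^^^^^^^^^^
cv2.error: OpenCV(4.12.0) /io/opencv/modules/calib3d/src/undistort.dispatch.cpp:347: error: (-215:Assertion failed) CV_IS_MAT(_src) && CV_IS_MAT(_dst) && (_src->rows == 1 || _src->cols == 1) && (_dst->rows == 1 || _dst->cols == 1) && _src->cols + _src->rows - 1 == _dst->rows + _dst->cols - 1 && (CV_MAT_TYPE(_src->type) == CV_32FC2 || CV_MAT_TYPE(_src->type) == CV_64FC2) && (CV_MAT_TYPE(_dst->type) == CV_32FC2 || CV_MAT_TYPE(_dst->type) == CV_64FC2) in function 'cvUndistortPointsInternal'
```

```bash
python3 - <<'E'
from h import *
c=robot.camera_info("wrist"); C=np.array([.6085,-.2325])
st=onz(c,[(343.4,120.4)],.153)[0][:2]-C; rs=np.degrees(np.arctan2(st[1],st[0]))
print("stud",rs,np.hypot(*st),"setting",20-rs); print("bar ends",onz(c,[(320,121),(320,188)],.2)[:,:2].mean(0))
R=rot(np.radians(-70))
robot.move_ptp([*C,.25],R)
print("touch",robot.move_linear([*C,.189],velocity=.08,threshold=15))
s=robot.get_state();print(np.round(s["ee_pos"],4),np.round(s["force"],1))
robot.gripper_to(0.0)
s=robot.get_state();print(s["time"],s["opening"],np.round(s["force"],1),np.round(s["moment"],2),np.round(s["qpos"],3))
E
```

```text
stud -19.375588279394716 0.036866856488152244 setting 39.37558827939472
bar ends [ 0.60956895 -0.23230888]
touch False
[ 0.6088 -0.2325  0.1894] [-0.   0.1 -0.2]
5.2417 0.013667280445455027 [-0.3 -0.   0.5] [-0.08 -0.    0.05] [ 0.539  0.515 -0.309  1.569  0.171  1.084 -1.034]
```

Gripped at 13.7 mm opening with no side load. I'll turn clockwise in small joint-7 steps and watch the moment for the stop.

```bash
cat >> h.py <<'E'
def yaw():
    s=robot.get_state(); x=np.array(s["tool_rot"])[:,0]; return np.degrees(np.arctan2(x[1],x[0])),s
E
python3 - <<'E'
from h import *
y0,s=yaw(); q=np.array(s["qpos"]); 
t=q.copy(); t[6]+=np.radians(3) ; robot.goto_joints(t); y1,s=yaw(); print(y0,y1,np.round(s["moment"],2))
sg=-1 if y1>y0 else 1    # j7 sign for clockwise
for k in range(1,16):
    t=q.copy(); t[6]+=sg*np.radians(4*k); robot.goto_joints(t)
    y,s=yaw(); F=np.array(s["force"]);m=s["moment"]
    print(-4*k,round(y,1),np.round(F,1),np.round(m,2),round(s["time"],2))
    if abs(m[2])>1.0 or np.linalg.norm(F)>40: break
E
```

```text
20.002545000782995 22.939010410733733 [-0.13 -0.05  0.13]
-4 16.1 [-0.4  0.2  0.5] [ 0.03  0.   -0.09] 5.74
-8 12.2 [-1.  -0.3  0.2] [ 0.18  0.06 -0.14] 5.99
-12 8.2 [0.6 1.6 0.8] [ 0.23  0.16 -0.12] 6.24
-16 4.2 [-1.2  1.8  0.6] [ 0.5   0.22 -0.14] 6.49
-20 0.2 [-1.   3.1  0.5] [ 0.68  0.29 -0.15] 6.74
-24 -3.8 [-1.8  4.   1.5] [ 0.93  0.35 -0.11] 6.99
-28 -7.8 [-1.5  4.7  1. ] [ 1.21  0.46 -0.07] 7.24
-32 -11.8 [-2.2  4.9  1.8] [ 1.29  0.49 -0.05] 7.49
-36 -15.8 [-2.1  5.6  2. ] [ 1.29  0.39 -0.13] 7.74
-40 -19.8 [-1.5  4.5  0.5] [ 1.32  0.43 -0.11] 7.99
-44 -23.8 [-1.3  4.7  1.4] [1.2  0.48 0.73] 8.24
-48 -27.7 [ 0.6  5.6 -0.7] [ 1.17 -0.12  0.66] 8.49
-52 -31.8 [-2.7  4.4  1. ] [1.32 0.48 0.91] 8.74
-56 -35.8 [-1.   6.4  2. ] [1.34 0.48 0.84] 8.99
-60 -39.7 [3.7 3.7 0.2] [ 1.17 -0.69  0.91] 9.24
```

The moment jumps to about +0.7–0.9 N·m from a tool yaw of about −21° to −24°, and after that the jaws slipped on the bar. So the stop is near yaw −21°, about 41° from the start. I'll release, lift, and measure the bar's angle before re-gripping.

```bash
cat >> h.py <<'E'
C=np.array([.6085,-.2325])
def bar(name):
    """red stripe on bar top from the wrist camera: centre, heading"""
    c=robot.camera_info("wrist"); f=robot.grab_frame("wrist")[:,:,::-1]; cv2.imwrite(f"pics/{name}.png",f)
    b,g,r=[f[:,:,i].astype(int) for i in range(3)]
    u=proj(c,[[*C,.2]])[0]; red=((r>130)&(g<70)&(b<70)).astype('uint8'); m=np.zeros_like(red); cv2.circle(m,tuple(int(a) for a in u),60,1,-1)
    n,l,s,ce=cv2.connectedComponentsWithStats(red*m)
    for i in range(1,n):
        if s[i,4]<15: continue
        P=onz(c,np.argwhere(l==i)[:,::-1].astype(float),.2)[:,:2]; w,v=np.linalg.eigh(np.cov((P-P.mean(0)).T)); d=v[:,1]*np.sign(v[0,1])
        e=P.mean(0)-C
        print(name,"area",s[i,4],"ctr",P.mean(0).round(4),"px",ce[i].round(1),"dir",np.degrees(np.arctan2(d[1],d[0])).round(1),"bearing",np.degrees(np.arctan2(e[1],e[0])).round(1))
E
python3 - <<'E'
from h import *
print(robot.get_state()["opening"])
robot.gripper_to(.07)
robot.move_linear([*C,.30],velocity=.15)
a=np.radians(-20); robot.move_ptp([*(C-.04*np.array([np.cos(a),np.sin(a)])),.32],rot(a-np.pi/2))
bar("w1"); y,s=yaw(); print(y,s["time"])
f=cv2.imread("pics/w1.png"); cv2.imwrite("pics/w1z.png",cv2.resize(f[90:210,260:380],(600,600),interpolation=cv2.INTER_CUBIC))
E
```

```text
0.018349704870891353
w1 area 34 ctr [ 0.6423 -0.2448] px [314.  110.7] dir 69.9 bearing -20.1
w1 area 147 ctr [ 0.6259 -0.2383] px [313.3 133.2] dir -21.1 bearing -18.3
-20.18723653637831 11.5417
```

View pics/w1z.png

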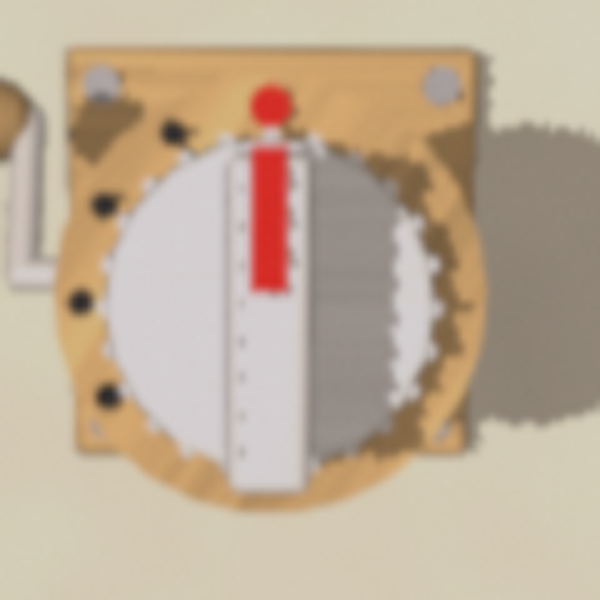

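The crop shows the bar pointing straight at the red stud (stripe at crop (270,215), stud at (270,105)). The ring is at its stop with the bar heading −20.6°. I'll re-grip aligned, turn +60°, release, lift and check.

```bash
python3 - <<'E'
from h import *
C[:]=[.6090,-.2324]; a=np.radians(-20.6); R=rot(a-np.pi/2)
robot.move_ptp([*C,.25],R)
print("touch",robot.move_linear([*C,.189],velocity=.08,threshold=15))
robot.gripper_to(0.0)
y0,s=yaw(); q=np.array(s["qpos"]); print(y0,s["opening"],q.round(2))
for k in (15,30,45,60):
    t=q.copy(); t[6]+=np.radians(k); robot.goto_joints(t); y,s=yaw(); print(k,round(y-y0,1),np.round(s["force"],1),np.round(s["moment"],2))
print("opening",s["opening"]); robot.pause(.2)
robot.gripper_to(.07)
robot.move_linear([*C,.30],velocity=.12)
a=np.radians(39.5); robot.move_ptp([*(C-.04*np.array([np.cos(a),np.sin(a)])),.32],rot(a-np.pi/2))
bar("w2"); y,s=yaw(); print(y,s["time"],np.round(s["force"],1))
f=cv2.imread("pics/w2.png"); z=cv2.resize(f[80:220,250:390],(400,400),interpolation=cv2.INTER_CUBIC)
g=robot.grab_frame("top")[:,:,::-1]; cv2.imwrite("pics/top2.png",g); o=cv2.imread("pics/top0.png")
d=cv2.absdiff(g,o).max(2); print("diff jar",(d[120:185,320:380]>40).sum(),"dark ring",(d[225:285,210:275]>40).sum())
cv2.imwrite("pics/z2.png",np.hstack([z,cv2.resize(g[100:300,200:400],(400,400))]))
E
```

```text
touch False
-20.592927272156196 0.013711333589291878 [ 0.58  0.52 -0.37  1.57  0.21  1.09 -1.77]
15 14.8 [-0.3  0.1  0.4] [ 0.06 -0.01  0.18]
30 29.6 [ 0.4 -0.6  0. ] [-0.06 -0.05  0.13]
45 44.5 [0.4 0.1 0.2] [-0.15 -0.12  0.07]
60 59.5 [ 0.1 -0.4  0.3] [-0.2  -0.23  0.09]
opening 0.013927656484934447
w2 area 133 ctr [ 0.6228 -0.2205] px [313. 132.] dir 39.3 bearing 40.9
w2 area 30 ctr [ 0.6417 -0.2403] px [346.6 129.4] dir 89.9 bearing -13.5
39.461065620970516 17.8417 [0.8 0.4 0.3]
diff jar 0 dark ring 0
```

View pics/z2.png

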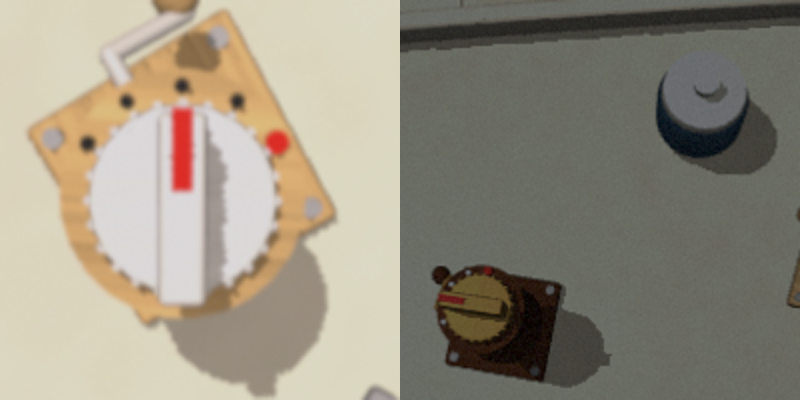

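The pointer at crop (182,150) lines up with the second black stud at (182,86), and the measured heading change is 60.4°. The jar and dark ring show no change. Handing in.

```bash
python3 -c "
from rig import robot
print(robot.sign_off())"
```

```text
the job is handed in; nothing more can be done
None
```

The olive mill's aluminium ring was turned clockwise to its stop and backed off two notches. I then let go, lifted clear and handed the job in at about 18 s on the robot's clock.

- **Stop:** I turned the ring about 41° clockwise. The moment rose to about 0.7–0.9 N·m there, and the wrist picture showed the pointer right at the red stud, heading −20.6 to −21.1°. I kept turning for about 16–20° after contact and the jaws slipped on the bar, so I released and re-gripped in line with the bar.
- **Back-off:** I turned the arm 59.5° counter-clockwise. The bar's final measured heading was 39.3°, about 60° from the stop, and the pointer lined up with the second black stud.
- **Bystanders:** The top picture showed no changed pixels around the dark mill's ring or the lemon jar compared with the start. The gripper was about 130 mm above the ring at hand-in.

No final check failed or disagreed.

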